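# Close the mould press through its guard window

## Robot

A 6-joint arm with a two-finger parallel gripper is mounted at the origin on the work surface. World frame = base frame: x ahead of the robot, y to its left, z up, the work surface at z = 0. Lengths are in m, angles in rad, forces in N, time in s.
With the tool pointing down it reaches from about 0.275 to 0.825 m from the base axis. Payload 4.9 kg.
Tool frame: the origin (TCP) lies midway between the tips of the shut fingers; the grasp point (between the pads) lies 19 mm behind it (grip_point_offset is the distance from the TCP to the grasp point, in m); z points along the fingers, x is the direction in which the jaws open and shut, and the axes are right-handed (so a half turn about z gives the same grasp; the last joint's range is limited). The gripper opens to 85 mm and grips with 20 to 120 N. Pads are 22 mm wide; open, the fingers measure 114 mm over their backs; the gripper's body (76 mm by 85 mm) begins 54 mm behind the grasp point. The pads swing forward as they close: fully open they stand 13 mm farther back than shut.
Start: joints at [0.978, 0.326, -0.193, 1.052, 0, 1.437], TCP at [0.244, 0.493, 0.207] pointing down, gripper open.
Joint ranges: [-2.65, 2.65], [-0.97, 1.79], [-1.3, 1.35], [-1.93, 2.1], [-1.47, 1.37], [-3.14, 3.14]. Speed limits (rad/s): [2.57, 2.57, 3.14, 3.14, 3.14, 3.14].

## Interface

Orientations are given as a rotation vector (axis times angle).
In Python, from cell import * gives the robot as it stands. Calls block until the motion is done:
- movep(position, orientation): joint-space move of the TCP to a pose.
- move_l(position, velocity=0.15, rot=None, until_force=None): straight line of the TCP; rot=None keeps the orientation; velocity is the mean speed in m/s. With until_force (N) it stops when the force on the tool has changed by that much, and returns True; else False.
- set_joints(angles): joint-space move.
- let_go() and grab(newtons=None): open the fingers fully, or close them until they stop; newtons is the grip in N (None keeps the last).
- sleep(seconds).
- ik(position, orientation): joint angles nearest the present ones, or None.
- get_state(): the state.
- grab_frame(name): name is "side" or "top" or "wrist"; returns a dict with "img" (420x560x3 uint8, red, green, blue), "fx", "fy", "cx", "cy" (pixels), "cam_to_world" (4x4, takes a point from camera to world coordinates); the wrist camera has in their place "T_tool_cam" (4x4, takes a point from camera to tool coordinates, whose origin is the TCP and whose axes are the tool frame's). Camera axes: x right, y down, z forward; pixel columns grow to the right and rows downward; lengths in m; the calibration is good to about 2 mm. A picture is of the moment at which its call begins: read the wrist's pose just before it. There is no depth.
A pose or a line that the arm cannot do raises MotionError and nothing moves.
- sign_off(): hands the job in, once; it reports no verdict.
Trained networks look in the newest picture that a camera, given by its name, has taken for a name from the list of things; names that differ only in an ending like _2 or _b are one class to them, and where a whole thing is asked for, a point or a joint stands for the part that bears it (a point fixed in the world has none). Each returns a list of dicts, best first, with "score" (0 to 1); they miss things now and then, are a little off and sometimes report something else, mostly with a low value. They report only what shows in the picture. A call takes as long as a camera call. They do not tell look-alikes from the thing itself.
- spot_in(camera, name): "centre" ([column, row] in pixels, amid what is visible of it).
- silhouettes(camera, name): "mask" (420x560 bool, what is visible of it) and "centre" ([column, row] in pixels, amid what is visible of it).
- tip_of(camera, name): "centre" ([column, row] in pixels: a listed point, or the origin of a listed thing).
The state is a dict: "clock": time; "q": joint angles; "joint_velocities": joint speeds; "tau": joint torques, N m; "position": TCP position; "eef_rot": TCP orientation; "contact_force": force on the tool from outside, world axes, zero at the start; "wrist_torque": the same for the moment, N m; "finger_gap": opening from 0.0 (shut) to 1.0 (fully open).
Only numpy, scipy, OpenCV 4.12 (cv2) and the standard library are available. Lean on these libraries where they do the work, as an engineer would, in place of code of your own. Each camera call takes 0.05 s, during which the arm holds its last target.

## Task

Push the long aluminium mould cassette along its guide into the bench press until it is fully home against the end stop; slide it, do not lift it. Then reach down through the guard window and press the lever fully down, without touching the guard, and draw back out. Leave the jar, bowl and bottle alone.

Things in the scene. Friction and masses are not known exactly. Their poses are not given: they have to be found in the camera images.
- press: Bench press, fixed. Origin on the worktop (z = 0); x away from its front, y left, z up (mm here): white bed x -90 to 110, y -200 to 75, top at z 20. Two rails 12 high, y -120 to 60, guide the cassette in a channel x 5 to 65. The cassette slides in towards +y to the end stop, whose face is at y 45. The lever's pivot lies along y at x 88, z 78.
- guard: Grey guard over the lever, fixed to the press, same axes. Origin: centre of the window in the top surface, 135 mm above the worktop, at press x -22, y 0. Window 96 (x) by 84 mm (y); bars 12 mm thick; the guard spans x -60 to 98, y -56 to 56 mm. Clear panels close the front, and the sides down to 63 mm above the worktop; the cassette slides in beneath.
- lever_pad (a point): Centre of the upper face of the lever's black pad, 40 x 40 mm, seen under the window; press here. It is about 114 mm above the worktop with the lever up, 86 mm with the lever fully down (press x -22 mm). Its path is an arc of 110 mm radius about the pivot. The point turns with the lever.
- lever (a joint): Lever angle in rad: 0 = fully up, 0.26 = fully down at its stop. Starts between 0 and 0.05. Pressing the pad takes about 6 N; it stays where it is left.
- cassette: Loose aluminium mould cassette, 56 (x) by 170 (y) by 28 mm high, 0.3 to 0.6 kg, lying on the bed in the guide with 2 mm play each side. Origin: centre of its underside; axes as the press. Starts 40 to 70 mm short of home; home is press x 35, y -40, z 20 mm.
- cassette_end (a point): Centre of the cassette's flat outer end face (its -y end, 56 x 28 mm, 34 mm above the worktop), the face to push on; when home it is at press y -125 mm.
- jar: White jar, 56 mm wide, 75 mm high, standing left of the press; bystander. Origin: centre of its underside.
- bowl: Open rubber mixing bowl, 110 mm wide, 65 mm high, left of the press; bystander. Origin: centre of its underside.
- bottle: Black bottle, 60 mm wide, 130 mm high, right of the press; bystander. Origin: centre of its underside.
Not all that is in view belongs to the job. Several things have the shape of the cassette; the one meant has the colours described above.

How it is judged:
On the way, in this order (a step that is already met when the one before it is completed fails the run):
1. the cassette is fully home against the end stop, the lever still up (y of cassette in the frame of press above -0.044 m and value of joint lever below 0.12 rad), for 0.2 s.
2. the lever is pressed fully down (value of joint lever above 0.23 rad), for 0.2 s.
At the end, for the whole second after the job is handed in: The cassette lies on the bed within 4 mm of the end stop, at rest, and the lever is within 0.03 rad (3 mm at the pad) of fully down (y of cassette in the frame of press above -0.044 m and z of cassette in the frame of press below 0.024 m and value of joint lever above 0.23 rad and linear speed of cassette below 0.01 m/s); the robot touches nothing.
It fails at once if the robot touches the guard (contact force between any of the fingers, the arm and guard above 0.5 N).
It fails at once if the cassette is lifted or tipped (z of cassette in the frame of press above 0.028 m or angle between cassette's own z axis and vertical above 0.12 rad).
It fails at once if the lever is pressed before the cassette is home (value of joint lever above 0.12 rad and y of cassette in the frame of press below -0.046 m).
It fails at once if the jar, bowl or bottle is disturbed (distance of any of jar, bowl, bottle from where it was at the start of the episode above 0.015 m).
It also fails if it takes over 48 s, if anything falls off the work surface, if the arm or the gripper's body presses on something with over 40 N, if the wrist force passes 120 N, or if a joint passes its speed limit or range.

## Working session

There is one attempt and no reset: what is moved stays moved. The work goes in short steps, each a Python script; the robot and the scene stay as the last script left them, time stands still between calls to the robot, and variables do not carry over. Pictures are saved under pics/ and viewed, and the job is handed in when it is done.

```bash
mkdir -p pics; ls; python3 - <<'E'
from cell import *
import cv2
for n in ["side","top","wrist"]:
    f=grab_frame(n); cv2.imwrite(f"pics/a_{n}.png",f["img"][:,:,::-1])
    print(n,f["fx"],f["cx"],f["cy"],f.get("cam_to_world",f.get("T_tool_cam")).__repr__())
    for o in ["press","guard","lever_pad","cassette","cassette_end","jar","bowl","bottle"]:
        print(o,[([int(v) for v in d["centre"]],round(d["score"],2)) for d in tip_of(n,o)][:4])
s=get_state();print(s["clock"],s["position"],s["eef_rot"])
E
```

```text
pics
side 455.0680937789203 276.38076939669156 209.30921108640976 array([[ 0.94072619, -0.17681948,  0.28942892,  0.32336239],
       [-0.33848553, -0.54351453,  0.76812727, -0.77171563],
       [ 0.02148896, -0.82056495, -0.57114919,  0.65513169],
       [ 0.        ,  0.        ,  0.        ,  1.        ]])
press [([256, 233], 0.79)]
guard [([246, 187], 0.92)]
lever_pad [([253, 198], 0.64), ([289, 249], 0.58)]
cassette [([287, 247], 0.95), ([401, 271], 0.91), ([237, 379], 0.82), ([161, 269], 0.74)]
cassette_end [([137, 249], 0.91), ([439, 261], 0.75), ([289, 373], 0.71), ([304, 266], 0.65)]
jar [([186, 182], 0.63), ([245, 186], 0.32)]
bowl [([252, 168], 0.94)]
bottle [([346, 383], 0.7)]
top 423.92397631056053 279.5628110794276 210.61803322984215 array([[ 0.02195025, -0.99232982,  0.12165409,  0.46694487],
       [-0.9994376 , -0.01869459,  0.02783881, -0.04225201],
       [-0.02535101, -0.12219674, -0.99218208,  1.25670242],
       [ 0.        ,  0.        ,  0.        ,  1.        ]])
press [([269, 226], 0.82)]
guard []
lever_pad [([270, 228], 0.78), ([268, 226], 0.71)]
cassette [([341, 144], 0.96), ([302, 210], 0.84), ([286, 301], 0.82), ([389, 276], 0.78)]
cassette_end [([401, 249], 0.86), ([333, 207], 0.85), ([258, 317], 0.83), ([344, 116], 0.57)]
jar [([175, 263], 0.7)]
bowl [([165, 195], 0.92)]
bottle [([410, 220], 0.69)]
wrist 291.67815554599355 279.0488575967049 209.44842106241416 array([[ 9.99999319e-01, -1.10183800e-03, -3.83572564e-04,
         5.86717070e-04],
       [ 1.16383711e-03,  9.65090874e-01,  2.61912676e-01,
        -6.60993594e-02],
       [ 8.15970422e-05, -2.61912944e-01,  9.65091500e-01,
        -1.67890700e-01],
       [ 0.00000000e+00,  0.00000000e+00,  0.00000000e+00,
         1.00000000e+00]])
press []
guard []
lever_pad []
cassette []
cassette_end []
jar []
bowl []
bottle []
1.35 [0.24359101 0.49312764 0.20657737] [ 2.66837814e+00  1.65807752e+00 -1.41672909e-05]
```

View pics/a_side.png

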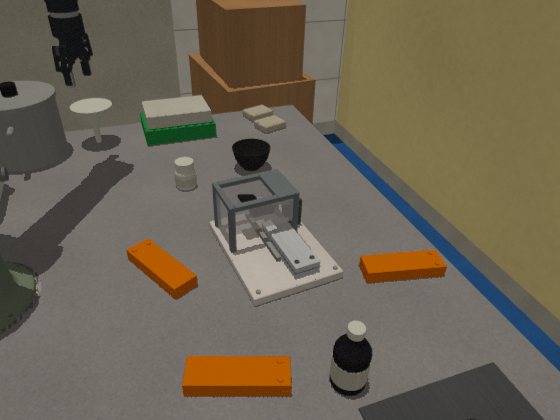

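View pics/a_top.png

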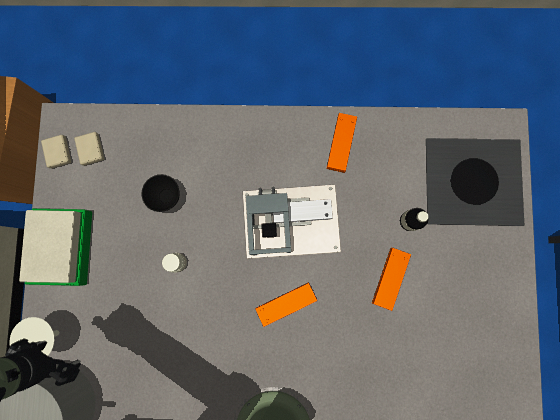

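Candidates for the cassette: the orange bars at side (161,267), (238,376), (403,266), and the aluminium one in the press guide at side (289,246) / top (310,210). The last one matches the description; I'll check it in a close crop.

```bash
python3 - <<'E'
import cv2
a=cv2.imread("pics/a_side.png")[160:300,190:350]; cv2.imwrite("pics/b_side.png",cv2.resize(a,None,fx=4.2,fy=4.2,interpolation=cv2.INTER_CUBIC))
a=cv2.imread("pics/a_top.png")[175:265,235:350]; cv2.imwrite("pics/b_top.png",cv2.resize(a,None,fx=6,fy=6,interpolation=cv2.INTER_CUBIC))
E
```

```text
(no output)
```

View pics/b_side.png

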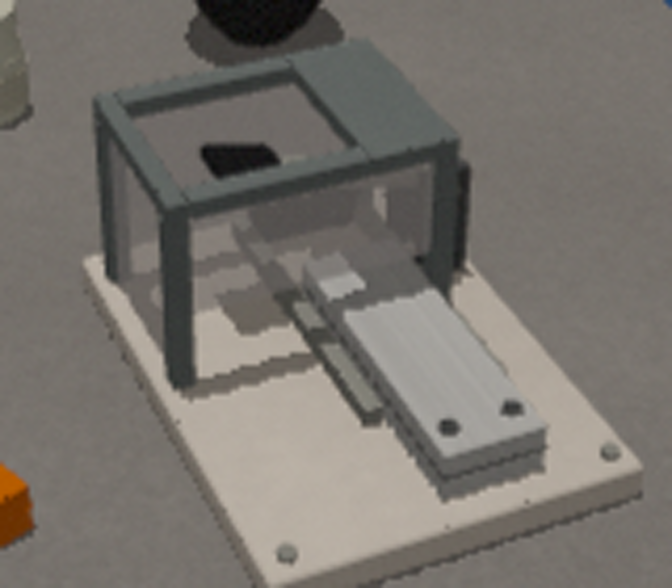

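View pics/b_top.png

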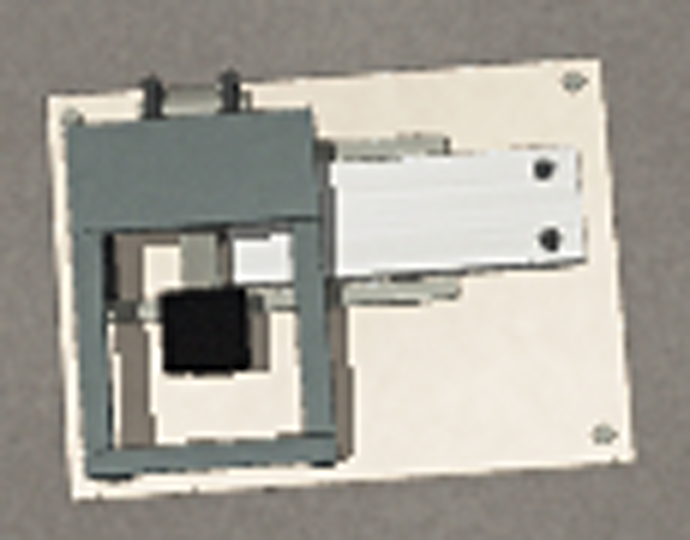

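The crop confirms the bare aluminium cassette with two dark dots, at top (310,210), lying in the guide with orange absent. Next I fit the press pose from its known corners.

```bash
cat > h.py <<'E'
import numpy as np, cv2
from scipy.optimize import least_squares
T=np.array
def w2p(F,P):
    M=np.linalg.inv(F["cam_to_world"]); p=P@M[:3,:3].T+M[:3,3]
    return np.c_[F["fx"]*p[:,0]/p[:,2]+F["cx"],F["fy"]*p[:,1]/p[:,2]+F["cy"]]
def p2w(v,L):
    L=np.atleast_2d(L)/1000.; c,s=np.cos(v[2]),np.sin(v[2])
    return np.c_[v[0]+c*L[:,0]-s*L[:,1], v[1]+s*L[:,0]+c*L[:,1], L[:,2]]
E
cat > fit.py <<'E'
from cell import *; from h import *
top=[((110,75,20),(50,97)),((110,-200,20),(602,60)),((-90,-200,20),(634,460)),((-90,75,20),(73,499)),
((76,56,135),(68,122)),((76,-56,135),(312,108)),((-82,-56,135),(335,462)),((-82,56,135),(88,475)),
((26,42,135),(100,228)),((26,-42,135),(305,215))]
side=[((-90,-200,20),(262,586)),((110,-200,20),(640,466)),((-90,75,20),(85,262)),
((-82,-56,135),(180,208)),((76,-56,135),(458,138)),((-82,56,135),(95,97)),((76,56,135),(365,42))]
D={}
for n,l,k,o in [("top",top,6,(235,175)),("side",side,4.2,(190,160))]:
    D[n]=(grab_frame(n),T([a for a,_ in l],float),(T([b for _,b in l])+.5)/k-.5+T(o))
def run(ns):
    f=lambda v:np.concatenate([(w2p(D[n][0],p2w(v,D[n][1]))-D[n][2]).ravel() for n in ns])
    r=least_squares(f,[.5,-.03,0.05],loss="soft_l1"); return r.x,f(r.x)
for ns in (["top"],["side"],["top","side"]):
    v,e=run(ns); print(ns,v.round(4)); print(e.reshape(-1,2).round(1).tolist())
np.save("press.npy",v)
# cassette end from top: dots/edge; scan y
# cassette end-face top corners z=48
F=D["side"][0]
for n,pts,k,o in [("side",[(445,458),(545,428)],4.2,(190,160)),("top",[(585,262),(577,147)],6,(235,175))]:
    F=D[n][0]
    for q in pts:
        px=(T(q)+.5)/k-.5+T(o)
        d=F["cam_to_world"][:3,:3]@T([(px[0]-F["cx"])/F["fx"],(px[1]-F["cy"])/F["fy"],1]); c=F["cam_to_world"][:3,3]
        P=c+d*(.048-c[2])/d[2]; c_,s_=np.cos(v[2]),np.sin(v[2]); e=P[:2]-v[:2]
        print(n,P.round(4),"press mm",(1000*T([c_*e[0]+s_*e[1],-s_*e[0]+c_*e[1]])).round(1))
E
python3 fit.py
```

```text
['top'] [0.5743 0.0192 0.0853]
[[-0.3, -0.6], [0.5, -0.6], [0.6, 0.6], [-0.5, 0.2], [-0.4, -0.0], [0.6, -0.5], [0.7, -0.4], [-0.5, 0.2], [0.5, 0.4], [-2.3, 0.5]]
['side'] [0.5738 0.0207 0.0826]
[[0.6, 0.5], [1.0, 0.7], [-1.3, -1.4], [-3.8, -0.1], [0.7, 0.1], [-0.9, -0.8], [0.8, -1.4]]
['top', 'side'] [0.5741 0.0197 0.0836]
[[-0.4, -0.5], [0.4, -0.4], [0.4, 0.8], [-0.7, 0.2], [-0.5, 0.0], [0.5, -0.4], [0.5, -0.3], [-0.8, 0.2], [0.3, 0.5], [-2.4, 0.6], [1.0, 0.8], [1.4, 1.0], [-1.1, -1.1], [-3.5, 0.2], [1.0, 0.3], [-0.7, -0.5], [1.0, -1.2]]
side [ 0.5977 -0.1595  0.048 ] press mm [   8.6 -180.5]
side [ 0.6511 -0.155   0.048 ] press mm [  62.1 -180.5]
top [ 0.596 -0.159  0.048] press mm [   6.9 -179.9]
top [ 0.6513 -0.1548  0.048 ] press mm [  62.4 -180.3]
```

```bash
cat >> h.py <<'E'
from scipy.spatial.transform import Rotation as R
v=np.load("press.npy")
def rv(psi): return np.pi*np.array([np.cos(psi/2),np.sin(psi/2),0])
def pw(x,y,z): return p2w(v,[[x,y,z]])[0]
E
python3 - <<'E'
from cell import *; from h import *
grab(40)
s=get_state(); print(s["clock"],s["finger_gap"])
for psi in (v[2],v[2]+np.pi,v[2]-np.pi):
    for P in [(35,-230,30),(35,-136,30),(-22,0,86),(-22,0,250)]:
        q=ik(pw(*P),rv(psi)); print(round(psi,2),P,None if q is None else np.round(q,2))
F=grab_frame("top")
for n,px in [("bottle",(410,220)),("jar",(175,263)),("bowl",(165,195))]:
    d=F["cam_to_world"][:3,:3]@T([(px[0]-F["cx"])/F["fx"],(px[1]-F["cy"])/F["fy"],1]); c=F["cam_to_world"][:3,3]
    print(n,c+d*(0-c[2])/d[2])
E
```

```text
2.2167 -0.003379395963741251
0.08 (35, -230, 30) [-0.43  0.68 -0.09  0.8   0.    1.06]
0.08 (35, -136, 30) [-0.3   0.63 -0.19  0.76  0.    1.19]
0.08 (-22, 0, 86) [-0.1   0.44 -0.36  0.78  0.    1.39]
0.08 (-22, 0, 250) [-0.1   0.31 -0.11  1.16  0.    1.39]
3.23 (35, -230, 30) [-0.43  0.68 -0.09  0.8   0.   -2.08]
3.23 (35, -136, 30) [-0.3   0.63 -0.19  0.76  0.   -1.95]
3.23 (-22, 0, 86) [-0.1   0.44 -0.36  0.78  0.   -1.76]
3.23 (-22, 0, 250) [-0.1   0.31 -0.11  1.16  0.   -1.76]
-3.06 (35, -230, 30) [-0.43  0.68 -0.09  0.8   0.   -2.08]
-3.06 (35, -136, 30) [-0.3   0.63 -0.19  0.76  0.   -1.95]
-3.06 (-22, 0, 86) [-0.1   0.44 -0.36  0.78  0.   -1.76]
-3.06 (-22, 0, 250) [-0.1   0.31 -0.11  1.16  0.   -1.76]
bottle [ 0.60035795 -0.39330105  0.        ]
jar [0.45893935 0.29927606 0.        ]
bowl [0.66205746 0.34035857 0.        ]
```

```bash
python3 - <<'E'
from cell import *; from h import *
psi=v[2]+np.pi
p=get_state()["position"]; move_l([p[0],p[1],.30],velocity=.25)
movep(pw(10,-60,300),rv(psi))
s=get_state(); f=grab_frame("wrist"); cv2.imwrite("pics/c_wrist.png",f["img"][:,:,::-1])
M=np.eye(4); M[:3,:3]=R.from_rotvec(s["eef_rot"]).as_matrix(); M[:3,3]=s["position"]
F=dict(f); F["cam_to_world"]=M@T(f["T_tool_cam"]); np.save("Fc.npy",F,allow_pickle=True)
print(s["clock"],s["position"])
for o in ["press","guard","lever_pad","cassette_end"]:
    print(o,[(np.round(d["centre"],1).tolist(),round(d["score"],2)) for d in tip_of("wrist",o)][:3])
im=f["img"][:,:,::-1].copy()
L=T([(110,75,20),(110,-200,20),(-90,-200,20),(-90,75,20),(26,42,135),(26,-42,135),(-70,-42,135),(-70,42,135),(76,56,135),(76,-56,135),(-82,-56,135),(-82,56,135),(-22,0,114),(7,-180,48),(63,-180,48)],float)
for q in w2p(F,p2w(v,L)): cv2.circle(im,tuple(int(x) for x in q.round()),3,(0,0,255),1)
cv2.imwrite("pics/c_ov.png",im)
E
```

```text
5.55 [ 0.58904704 -0.03872004  0.29990783]
press [([283.0, 208.7], 0.66)]
guard [([309.1, 235.5], 0.82)]
lever_pad [([299.7, 237.1], 0.68)]
cassette_end [([444.7, 241.6], 0.78), ([259.4, 90.6], 0.6), ([55.3, 39.1], 0.6)]
```

View pics/c_ov.png

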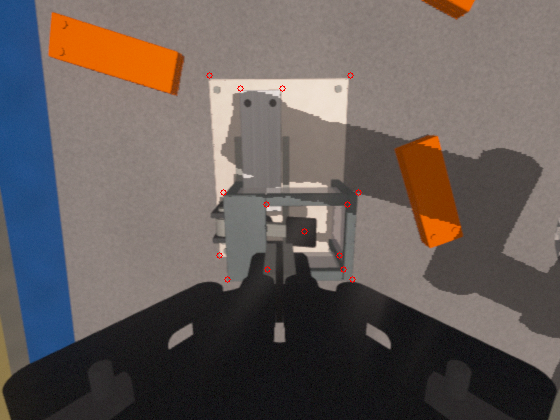

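The overlay shows the bed corners at (210,79) and (349,80), about 4 px (5 mm) below where my fit puts them. The fixed and wrist cameras therefore differ by about 5 mm in press y. The push is stopped by force, and where the cassette stops will settle that offset.

```bash
python3 - <<'E'
from cell import *; from h import *
psi=v[2]+np.pi
movep(pw(35,-235,170),rv(psi))
move_l(pw(35,-235,32),velocity=.12)
def loc():
    s=get_state(); e=s["position"]-T([v[0],v[1],0]); c,q=np.cos(v[2]),np.sin(v[2])
    print(round(s["clock"],2),"press",(1000*T([c*e[0]+q*e[1],-q*e[0]+c*e[1],e[2]])).round(1),"F",s["contact_force"].round(1) if hasattr(s["contact_force"],'round') else s["contact_force"])
loc()
print(move_l(pw(35,-170,32),velocity=.05,until_force=15)); loc()
print(move_l(pw(35,-120,32),velocity=.04,until_force=15)); loc()
f=grab_frame("side"); cv2.imwrite("pics/d_side.png",cv2.resize(f["img"][160:300,190:350,::-1],None,fx=4.2,fy=4.2,interpolation=cv2.INTER_CUBIC))
E
```

```text
7.98 press [  35.7 -235.4   33. ] F [-0.  -0.2 -0.8]
False
9.43 press [  35.  -170.4   32. ] F [ 0.2  0.4 -0.9]
False
10.83 press [  35.  -120.3   32. ] F [-1.3  0.8  0.1]
```

View pics/d_side.png

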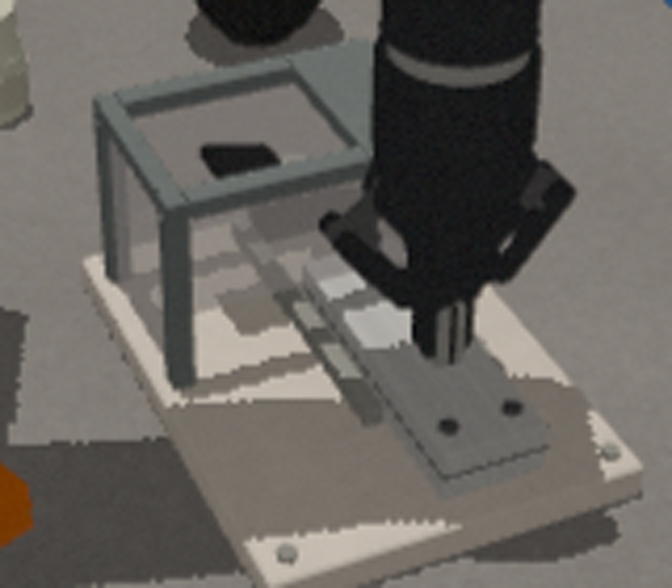

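The cassette has not moved: its end is still at crop (490,460), and the fingertips appear above its top face at crop (450,355). I need to find out why before going on.

```bash
python3 - <<'E'
from cell import *; from h import *
s=get_state(); print(s["position"],s["eef_rot"],s["finger_gap"],s["clock"])
for n in("side","top"):
    F=grab_frame(n); q=w2p(F,s["position"][None]); print(n,q,[ w2p(F,(s["position"]+T([0,0,d]))[None]).round(1).tolist() for d in (.01,.02,.03)])
    if n=="side": print("crop",(q-[190,160])*4.2)
    x0,y0=(190,160) if n=="side" else (235,150)
    im=F["img"][y0:y0+140,x0:x0+160,::-1]; im=cv2.resize(im,None,fx=4.2,fy=4.2,interpolation=cv2.INTER_CUBIC)
    cv2.circle(im,tuple(int(t) for t in ((q[0]-[x0,y0])*4.2)),4,(0,0,255),1); cv2.imwrite(f"pics/e_{n}.png",im)
f=grab_frame("wrist"); cv2.imwrite("pics/e_wrist.png",f["img"][:,:,::-1])
E
```

```text
[ 0.61904451 -0.09724761  0.03197932] [-1.30653604e-01  3.13883611e+00 -1.20230752e-04] 0.004582807190236564 10.8833
side [[293.67512248 253.16306942]] [[[293.9, 249.5]], [[294.1, 245.8]], [[294.3, 242.1]]]
crop [[435.43551443 391.28489156]]
top [[310.30503961 210.53280197]] [[[310.5, 210.1]], [[310.6, 209.7]], [[310.8, 209.2]]]
```

View pics/e_side.png

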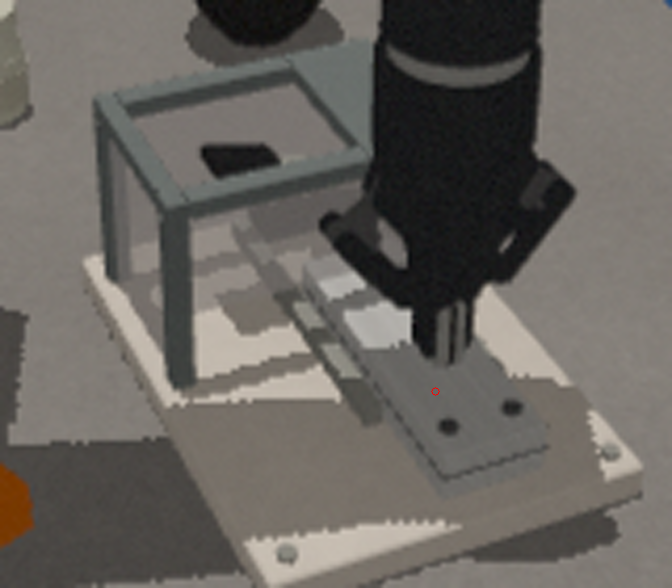

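View pics/e_top.png

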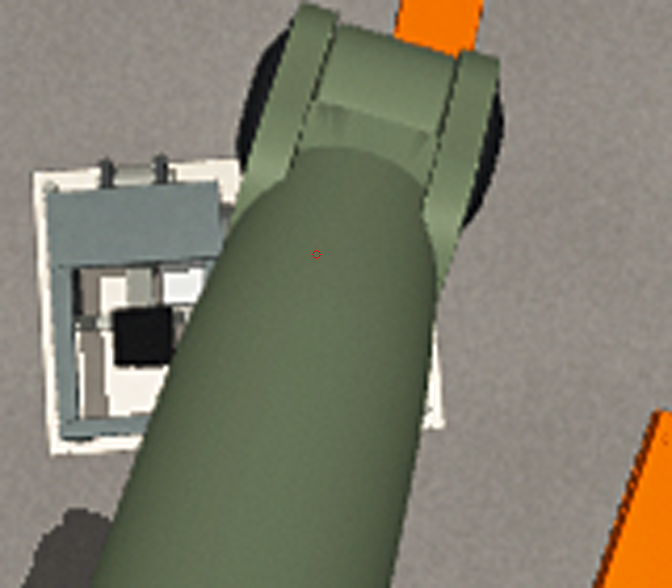

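View pics/e_wrist.png

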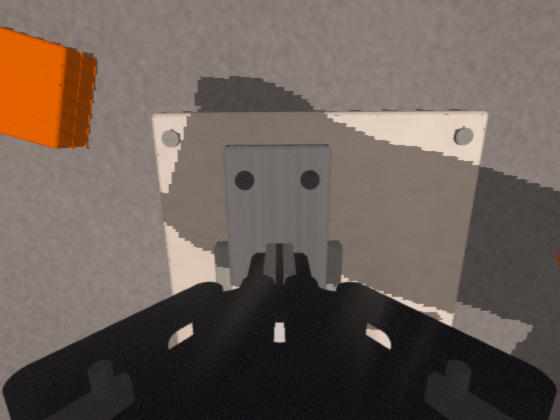

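In the side view the tip bottom is at crop (447,360), while the reported TCP projects to (435,391). So the real tips are about 20 mm above the reported TCP. I'll probe gently down onto the cassette top, which is known to be at 48 mm.

```bash
cat >> h.py <<'E'
def loc(s):
    e=s["position"]-T([v[0],v[1],0]); c,q=np.cos(v[2]),np.sin(v[2])
    print(round(s["clock"],2),"press",(1000*T([c*e[0]+q*e[1],-q*e[0]+c*e[1],e[2]])).round(1),"F",np.round(s["contact_force"],1))
E
python3 - <<'E'
from cell import *; from h import *
print(move_l(pw(35,-120,20),velocity=.02,until_force=4)); loc(get_state())
E
```

```text
True
11.51 press [  35.  -120.    23.4] F [-1.2 -0.1  3.9]
```

Contact came at a reported z of 23.4 mm instead of 48 mm, so the real tips are about 24 mm behind the stated TCP. I'll back out to free space and view the gripper to get its actual geometry.

```bash
python3 - <<'E'
from cell import *; from h import *
move_l(pw(35,-120,60),velocity=.15)
move_l(pw(35,-235,60),velocity=.25)
s=get_state(); loc(s); print(s["finger_gap"],s["q"])
F=grab_frame("side"); f=grab_frame("wrist"); cv2.imwrite("pics/f_wrist.png",f["img"][:,:,::-1])
im=F["img"][120:320,190:400,::-1].copy(); im=cv2.resize(im,None,fx=3,fy=3,interpolation=cv2.INTER_CUBIC)
for d in (0,25,50,75,100):
    q=w2p(F,(s["position"]+T([0,0,d/1000]))[None])[0]; p=tuple(int(t) for t in (q-[190,120])*3)
    cv2.drawMarker(im,p,(0,0,255),cv2.MARKER_CROSS,10,1); print(d,p)
cv2.imwrite("pics/f_side.png",im)
E
```

```text
12.52 press [  33.9 -234.6   58.6] F [-0.9 -0.2 -1. ]
-0.0003973785123534202 [-4.36356408e-01  6.52365822e-01 -5.68823655e-02  8.65157917e-01
  5.00369820e-04 -2.08985274e+00]
0 (391, 476)
25 (395, 446)
50 (398, 415)
75 (401, 384)
100 (405, 351)
```

View pics/f_side.png

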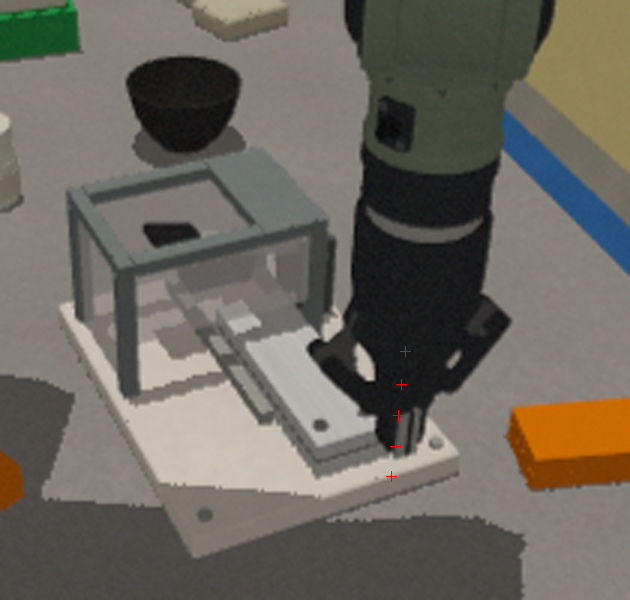

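View pics/f_wrist.png

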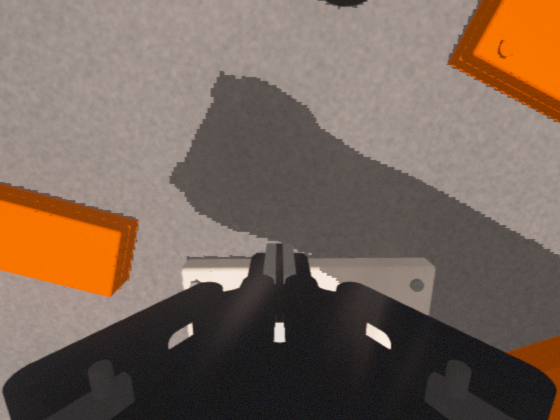

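The gripper tips end about 22 mm above the TCP mark, at row 453 against 476. The wrist view also puts the fingers about 20–30 mm behind the TCP frame, so the fixed cameras and arm agree and only the tool offset is wrong. I'll push with a reported z of 4 mm, which puts the tips at 28 mm.

```bash
python3 - <<'E'
from cell import *; from h import *
print(move_l(pw(35,-235,4),velocity=.1,until_force=8)); loc(get_state())
print(move_l(pw(35,-195,4),velocity=.08,until_force=15)); loc(get_state())
F=grab_frame("side"); cv2.imwrite("pics/g_side.png",cv2.resize(F["img"][140:300,200:380,::-1],None,fx=4,fy=3.7,interpolation=cv2.INTER_CUBIC))
E
```

```text
False
13.32 press [  35.4 -235.     4.3] F [ 0.2 -0.3  0.1]
False
13.97 press [  35.2 -194.7    4.2] F [0.1 0.1 0.1]
```

View pics/g_side.png

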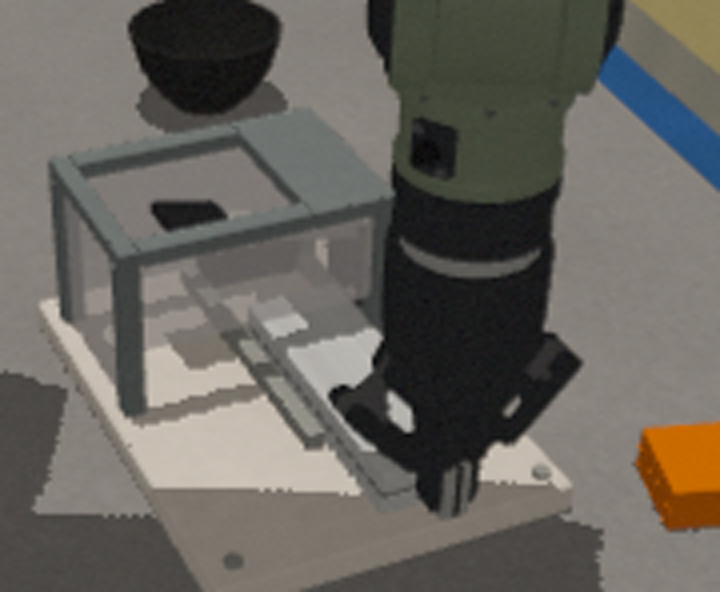

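The tips are now at (450,505), just outside the end face and below its top edge. Now I push.

```bash
python3 - <<'E'
from cell import *; from h import *
print(move_l(pw(35,-160,4),velocity=.04,until_force=15)); loc(get_state())
r=move_l(pw(35,-118,4),velocity=.035,until_force=15); print(r); loc(get_state())
sleep(.3); loc(get_state())
F=grab_frame("side"); cv2.imwrite("pics/h_side.png",cv2.resize(F["img"][140:300,200:380,::-1],None,fx=4,fy=3.7,interpolation=cv2.INTER_CUBIC))
E
```

```text
False
15.05 press [  35.1 -159.7    4. ] F [ 0.7 -0.2  0.7]
True
15.86 press [  34.3 -135.1    4.1] F [ 0.  -2.3  1.1]
16.16 press [  33.8 -135.1    3.3] F [-0.   0.3  0.6]
```

View pics/h_side.png

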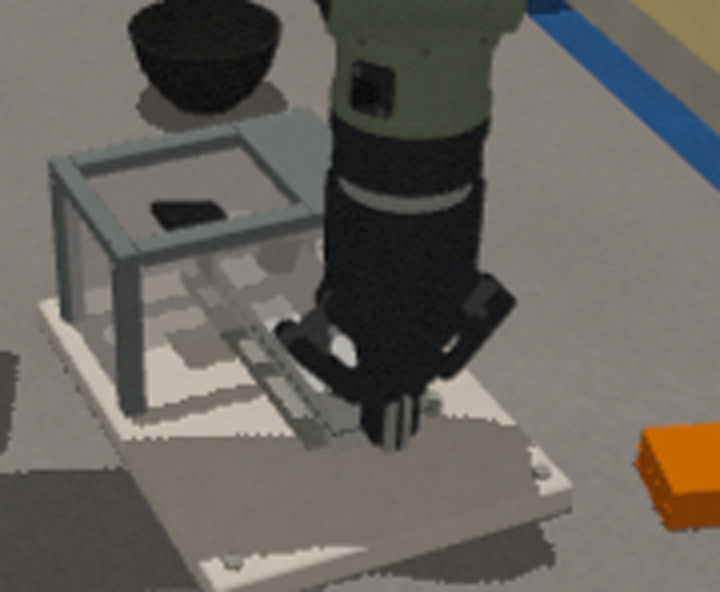

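It stopped at y −135.1, and home predicts −136. A second firm push will confirm it is hard against the stop.

```bash
python3 - <<'E'
from cell import *; from h import *
r=move_l(pw(35,-122,4),velocity=.02,until_force=20); print(r); loc(get_state())
sleep(.25); loc(get_state())
move_l(pw(35,-165,4),velocity=.12); 
move_l(pw(35,-170,190),velocity=.25)
F=grab_frame("top"); cv2.imwrite("pics/i_top.png",cv2.resize(F["img"][165:275,225:355,::-1],None,fx=5,fy=5,interpolation=cv2.INTER_CUBIC))
F=grab_frame("side"); cv2.imwrite("pics/i_side.png",cv2.resize(F["img"][140:300,200:380,::-1],None,fx=4,fy=3.7,interpolation=cv2.INTER_CUBIC))
loc(get_state())
E
```

```text
True
16.66 press [  33.8 -135.8    4.1] F [-0.6 -2.4  2.2]
16.91 press [  33.8 -135.7    3.8] F [ 0.3 -2.2  2.8]
18.3 press [  33.7 -169.2  187.7] F [ 0.4  0.3 -0.8]
```

View pics/i_top.png

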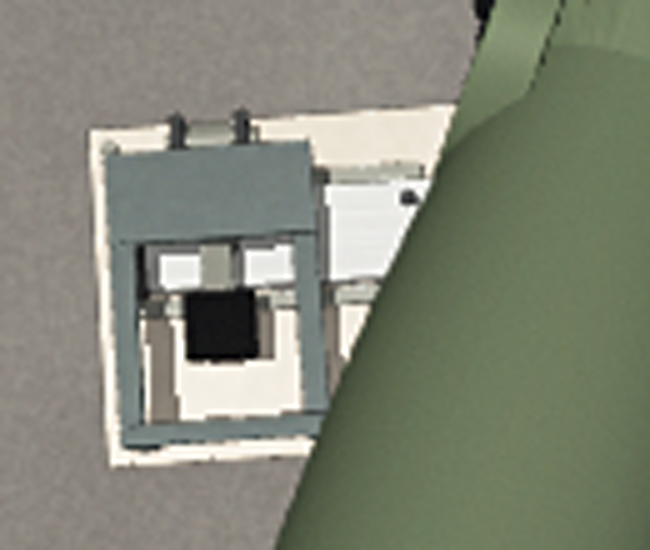

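View pics/i_side.png

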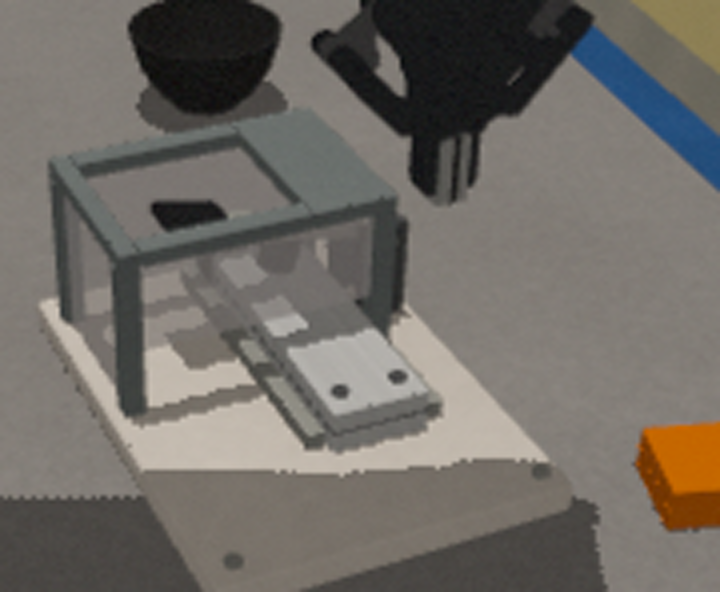

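```bash
python3 - <<'E'
from cell import *; from h import *
F=grab_frame("side")
for q in [(331,416),(440,389)]: # guess end top corners; print predictions too
    pass
for y in (-121,-125,-129,-135):
    for z in (48,20):
        print(y,z,((w2p(F,p2w(v,[(7,y,z),(63,y,z)]))+.5-[200,140])*[4,3.7]).round(0).tolist())
# control: same with original image crop
a=cv2.resize(F["img"][215:265,265:320,::-1],None,fx=12,fy=12,interpolation=cv2.INTER_CUBIC)
for y,c in ((-125,(0,0,255)),(-129,(0,255,0))):
    P=((w2p(F,p2w(v,[(7,y,48),(63,y,48),(63,y,20),(7,y,20)]))+.5-[265,215])*12).astype(int)
    cv2.polylines(a,[P],True,c,1)
cv2.imwrite("pics/j.png",a)
E
```

```text
-121 48 [[330.0, 412.0], [426.0, 387.0]]
-121 20 [[329.0, 450.0], [423.0, 425.0]]
-125 48 [[333.0, 416.0], [430.0, 391.0]]
-125 20 [[332.0, 454.0], [427.0, 429.0]]
-129 48 [[337.0, 421.0], [433.0, 395.0]]
-129 20 [[335.0, 459.0], [430.0, 433.0]]
-135 48 [[342.0, 427.0], [439.0, 402.0]]
-135 20 [[340.0, 465.0], [435.0, 439.0]]
```

View pics/j.png

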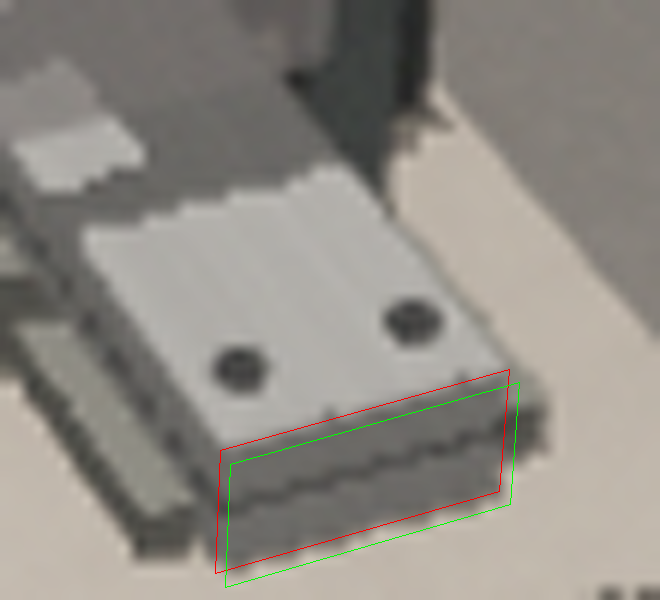

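The end face lies on the −125 outline (red), so the cassette is home. Next I go above the window and check alignment before going down.

```bash
python3 - <<'E'
from cell import *; from h import *
psi=v[2]+np.pi
move_l(pw(-22,0,190),velocity=.25,rot=rv(psi))
move_l(pw(-22,0,125),velocity=.15)
sleep(.2)
s=get_state(); loc(s)
for n,(x0,y0) in (("side",(200,120)),):
    F=grab_frame(n); a=cv2.resize(F["img"][y0:y0+145,x0:x0+180,::-1],None,fx=4,fy=4,interpolation=cv2.INTER_CUBIC)
    g=lambda P:((w2p(F,p2w(v,P))+.5-[x0,y0])*4).astype(int)
    cv2.polylines(a,[g([(26,42,135),(26,-42,135),(-70,-42,135),(-70,42,135)])],True,(0,0,255),1)
    cv2.polylines(a,[g([(-7.5,11,149),(-7.5,-11,149),(-36.5,-11,149),(-36.5,11,149)])],True,(0,255,0),1)
    cv2.imwrite("pics/k_side.png",a)
f=grab_frame("wrist"); cv2.imwrite("pics/k_wrist.png",f["img"][:,:,::-1])
E
```

```text
20.0 press [-21.   -0.4 126.2] F [ 0.9  0.6 -0.2]
```

View pics/k_side.png

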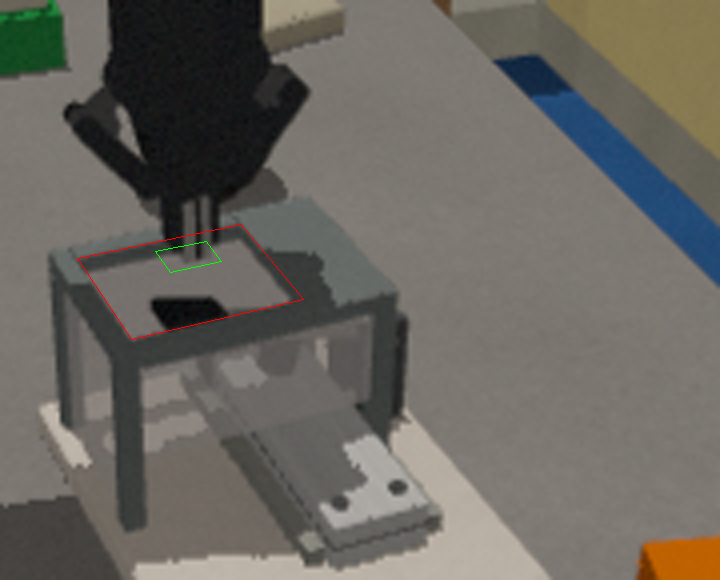

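View pics/k_wrist.png

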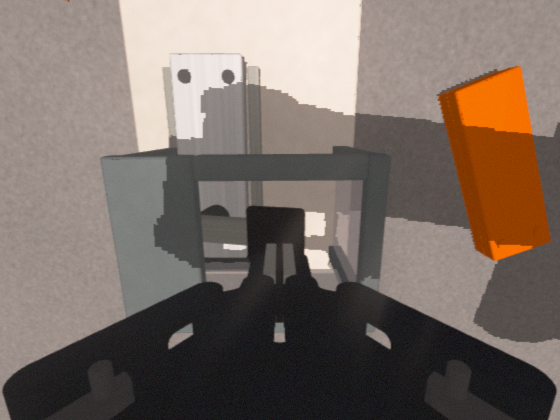

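The predicted window (red) matches the frame, and the tips at (192,255) sit over the pad. In the wrist view the pad is centred at column 277 under the fingers at 280. Now I press down.

```bash
python3 - <<'E'
from cell import *; from h import *
move_l(pw(-22,0,97),velocity=.08); loc(get_state())
r=move_l(pw(-22,0,58),velocity=.035,until_force=15); print(r); loc(get_state())
sleep(.35); loc(get_state())
F=grab_frame("side"); cv2.imwrite("pics/l_side.png",cv2.resize(F["img"][120:265,200:380,::-1],None,fx=4,fy=4,interpolation=cv2.INTER_CUBIC))
E
```

```text
20.6 press [-22.3   0.1  96.7] F [-0.4 -0.3  0.3]
True
21.56 press [-23.7  -0.1  61.2] F [-2.1  0.6  7.5]
21.91 press [-23.7  -0.1  61.3] F [-2.4 -0.4  7.5]
```

View pics/l_side.png

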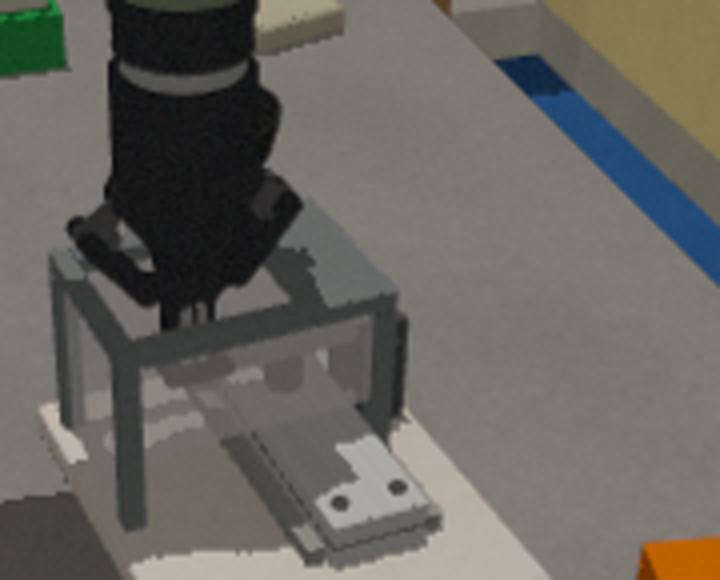

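The tips are at about 86 mm, which matches fully down. One more short push will confirm the hard stop, then I draw straight up.

```bash
python3 - <<'E'
from cell import *; from h import *
r=move_l(pw(-22,0,56),velocity=.02,until_force=12); print(r); loc(get_state())
sleep(.3)
move_l(pw(-22,0,100),velocity=.06); move_l(pw(-22,0,200),velocity=.2)
move_l(pw(-22,-170,260),velocity=.3); sleep(.3); loc(get_state())
F=grab_frame("side"); cv2.imwrite("pics/m_side.png",cv2.resize(F["img"][140:300,200:380,::-1],None,fx=4,fy=3.7,interpolation=cv2.INTER_CUBIC))
x0,y0=225,165
F=grab_frame("top"); a=cv2.resize(F["img"][y0:y0+110,x0:x0+130,::-1],None,fx=5,fy=5,interpolation=cv2.INTER_CUBIC); cv2.imwrite("pics/m_top.png",a)
f=grab_frame("wrist"); cv2.imwrite("pics/m_wrist.png",f["img"][:,:,::-1])
E
```

```text
True
22.17 press [-23.8  -0.1  61.2] F [-1.7  0.1  8.1]
24.98 press [ -22.  -168.6  259.7] F [-0.3  1.  -0.7]
```

View pics/m_side.png

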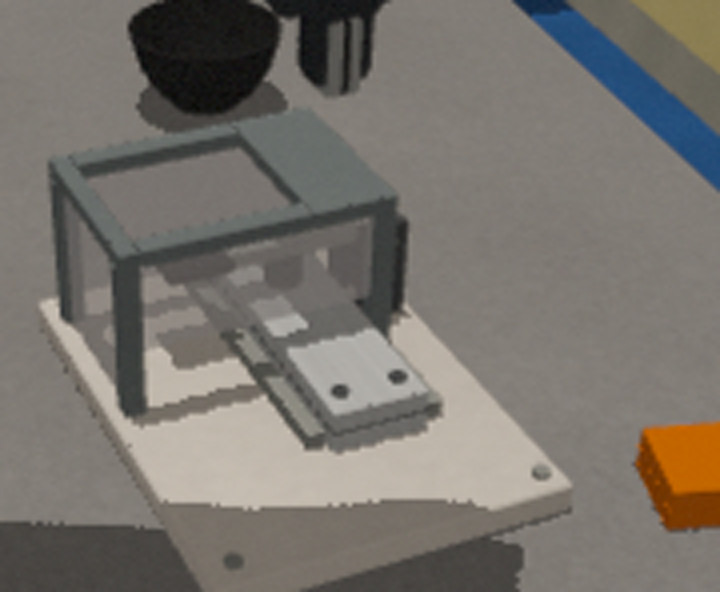

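View pics/m_top.png

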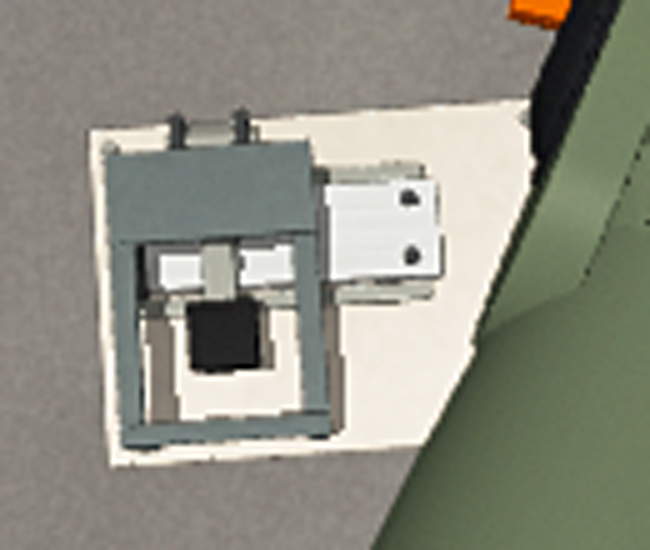

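The pad has dropped out of the window view and now shows behind the front panel at side (195,268). The cassette end is unchanged, and the second press stopped at the same height (61.2 mm). Handing in.

```bash
python3 - <<'E'
from cell import *
print(get_state()["clock"]); print(sign_off())
E
```

```text
25.125
the job is handed in; nothing more can be done
None
```

I pushed the aluminium cassette home, pressed the lever fully down through the guard window, drew out clear and handed the job in at 25.1 s. No verdict was reported.

**Failed first try:** My first push passed over the cassette without moving it. The real fingertips sit about 24 mm behind the stated TCP. I measured this with a light 4 N touch on the cassette top, backed out and corrected the height.

**Last checks:**
- **Cassette:** two pushes stopped within 1 mm of each other, at the depth expected for home. The side view puts its end face at press y of about −125 mm.
- **Lever:** two presses stopped at the same height, with the tips at about 86 mm. The final side and top views show the pad down.
- **Guard:** the images showed the fingers clear of the window edges, and I saw no unexpected force on the way down.
- **Jar, bowl and bottle:** the arm never went near them. I did not measure their positions again at the end.

**Disagreement:** the wrist camera placed the press about 5 mm off from the fixed cameras in y. The cassette stopped where the fixed cameras predicted, so I used those.

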